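# Show the blue glaze tile to the inspection camera

## Robot

A 6-joint arm with a two-finger parallel gripper is mounted at the origin on the work surface. World frame = base frame: x ahead of the robot, y to its left, z up, the work surface at z = 0. Lengths are in m, angles in rad, forces in N, time in s.
With the tool pointing down it reaches from about 0.275 to 0.825 m from the base axis. Payload 5.2 kg.
Tool frame: the origin (TCP) lies on the centre line of the jaws, within the pads' length; the fingertips stand 8 mm ahead of it and the grasp point (between the pads) lies 11 mm behind it; z points along the fingers, y is the line along which they close (so a half turn about z gives the same grasp; the last joint's range is limited). The gripper opens to 93 mm and grips with 3 to 60 N. Pads are 15 mm wide; open, the fingers measure 128 mm over their backs; the gripper's body (75 mm by 188 mm) begins 65 mm behind the grasp point.
Start: joints at [-1.534, 0.259, 1.535, -0, 1.348, -0.203], TCP at [0.131, -0.534, 0.227] pointing down, gripper open.
Joint ranges: [-3.14, 3.14], [-0.91, 2.08], [0.19, 2.58], [-1.22, 4.36], [0.22, 2.71], [-3.12, 3.12]. Speed limits (rad/s): [2.57, 2.57, 3.14, 3.14, 3.14, 3.14].

## Interface

Orientations are given as a unit quaternion [w, x, y, z].
In Python, from workcell import * gives the robot as it stands.
- The arm moves only by the shell command python3 -m inch 'ROWS'. ROWS is JSON, a list of rows, each a list of 7 numbers: the shift along the tool's x, y, z in cm, then the turn, a rotation vector about the tool's x, y, z in rad, then the closure, from -1 (fully open) to 1 (shut). In form: [[x, y, z, ax, ay, az, fingers], ...]. A call has 1 to 12 rows; each row is the pose to reach, as a shift and turn from the pose commanded when the call began, along the tool's axes at that moment; what a row does not reach only later rows make up. A row lasts 1/10 s, in which the tool goes at most 50 mm and 8.59 degrees, less where a joint would pass 70% of its speed; a pose out of reach is approached as far as the arm can. A call with a gripper value outside its range is refused whole. The fingers move at their own pace and stop on an object; the grip force is fixed at half the most. Time passes only in rows, so rows that repeat a pose let the fingers close. It gives the time, the measured TCP pose, the force, the opening and the grip force at its end, in the units of the state.
- observe(): the state, without advancing time (a new reading comes with each control period).
- snapshot(name): name is "scene" or "top" or "wrist"; returns a dict with "image" (420x560x3 uint8, red, green, blue), "range_z" (420x560 float32, m along the optical axis (not along the pixel's ray), 0 where there is no reading), "vertical_fov" (degrees; the focal length in pixels is half the picture's height over the tangent of half this angle, whatever the lens; pixels are square), "cx", "cy" (the principal point, pixels), "distortion" ([k1, k2, p1, p2, k3] as OpenCV has them; the pictures are not rectified), "R" (3x3) and "t" (3): a world point X has camera coordinates R X + t. Camera axes: x right, y down, z forward; pixel columns grow to the right and rows downward; lengths in m; the calibration is good to about 2 mm. A picture is of the moment at which its call begins.
- sign_off(): hands the job in; it is judged then, once.
The state is a dict: "clock": time; "qpos": joint angles; "qvel": joint speeds; "joint_efforts": joint torques, N m; "tool_pos": TCP position; "tool_rot": TCP orientation; "contact_force": force on the tool from outside, world axes, zero at the start; "ft_torque": the same for the moment, N m; "gripper_width": finger opening in m; "grasp_force": force on a finger pad.
Only numpy, scipy, OpenCV 4.12 (cv2) and the standard library are available. Lean on these libraries where they do the work, as an engineer would, in place of code of your own. Each camera call takes 0.05 s, during which the arm holds its last target. There are 200 camera calls.

## Task

Swing the clear cover of the sample case gently all the way open onto its stop, then lift the blue test tile out and hold it in the air in front of the inspection camera: the right way up, its glazed face towards the lens, centred on the lens and square to the way the camera looks (tilted back to match), 13 cm from it. Finish while still holding it there, with the cover left open; leave the other tiles standing in the case, and do not knock the camera or shift the other things on the bench.

Things in the scene. Friction and masses are not known exactly. Their poses are not given: they have to be found in the camera images.
- case: wooden open-topped sample case standing fixed on the bench, outside 150 (x) x 270 (y) x 92 high, walls and floor 6 thick. Origin: centre of its underside; x points from the front (handle) side to the hinge side, z up
- lid (a joint): opening angle of the case's cover in rad: 0 shut, 1.65 (just past upright) on its stop; starts at 0 to 0.3. The cover (150 x 270 x 9, 300 g, clear with a dark wood frame) turns about the case's far upper edge; a stiff hinge (0.4 N m of friction) keeps it wherever it is left
- lid_hinge (a point): point on the hinge line of the cover, mid-length, at the top of the case's far (+x) wall outside face; the hinge line runs along the case's y axis
- lid_bar (a point): middle of the cover's brass handle: a round bar 10 thick, 110 long, parallel to the hinge, 40 mm out in front of the cover's free edge (clear gap 35 mm), 190 mm from the hinge line and 4.5 mm above it when shut. Two 10 mm arms join its ends to the cover. It moves with the cover; a bar pinched from above can turn between the fingers
- blue_tile: inverted-T test tile: an upright plate 60 wide (x) x 8 thick (y) x 75 high (z) rising from the middle of a flat foot 60 (x) x 40 (y) x 8 high; 90 g; blue glaze on its -y side (the glazed face) and over its top edge, bare cream back on +y. Origin: centre of the foot's underside; z up. All three tiles are alike but for colour, stand in a row along the case's y axis, about 75 mm apart, in any order, glazed sides all roughly to the case's -y
- blue_tile_face (a point): centre of the blue tile's glazed face, on its surface: 42 mm above the tile's underside, 4 mm to -y of its mid-plane. This is the point to centre on the lens
- green_tile: inverted-T test tile: an upright plate 60 wide (x) x 8 thick (y) x 75 high (z) rising from the middle of a flat foot 60 (x) x 40 (y) x 8 high; 90 g; green glaze on its -y side (the glazed face) and over its top edge, bare cream back on +y. Origin: centre of the foot's underside; z up. All three tiles are alike but for colour, stand in a row along the case's y axis, about 75 mm apart, in any order, glazed sides all roughly to the case's -y
- brown_tile: inverted-T test tile: an upright plate 60 wide (x) x 8 thick (y) x 75 high (z) rising from the middle of a flat foot 60 (x) x 40 (y) x 8 high; 90 g; brown glaze on its -y side (the glazed face) and over its top edge, bare cream back on +y. Origin: centre of the foot's underside; z up. All three tiles are alike but for colour, stand in a row along the case's y axis, about 75 mm apart, in any order, glazed sides all roughly to the case's -y
- cam_head: grey inspection camera head, 60 long x 46 wide x 42 high with a black lens barrel 38 across and 30 long in front, held 240 mm above the bench. Origin: centre of the lens front. Its x axis is the direction it looks (out of the lens, 0.15 to 0.4 rad below level), y to its left, z its upward direction
- stand: the camera's fixed stand: steel foot disc 120 across, 14 high, and an 18 mm post up to 211 mm, which carries the head. Origin: underside of the foot; its x axis is the camera's heading, level; the lens is 60 mm ahead of it
- glaze_jar: white glaze jar with blue cap, 60 across, 75 high; origin at the underside. Bystander
- mug: blue mug, 76 across, 85 high; origin at the underside, handle on its +y side. Bystander
- brush: brush lying on the bench, 170 long along its x axis. Bystander

How it is judged:
By the outcome, as a careful person would: the job done as asked, in the order asked, and still so for the second after the job is handed in, while the arm keeps its last pose, push and grip.
It also fails if it takes over 64 s, if anything falls off the work surface, if the arm or the gripper's body presses on something with over 40 N, if the wrist force passes 120 N, or if a joint passes its speed limit or range.

## Working session

There is one attempt and no reset: what is moved stays moved. The work goes in short steps, Python scripts to look and compute and a shell command to move; the robot and the scene stay as the last step left them, time stands still between calls to the robot, and variables do not carry over. Pictures are saved under pics/ and viewed, at most 10 in all, crops included, and the job is handed in when it is done.

```bash
ls; mkdir -p pics; cat > h.py <<'E'
from workcell import *
import numpy as np, cv2
from scipy.spatial.transform import Rotation as Ro
def K(s):
    f=210/np.tan(np.radians(s["vertical_fov"])/2); return np.array([[f,0,s["cx"]],[0,f,s["cy"]],[0,0,1.]])
def pts(s,uv,z=None):
    "world points: by range (z None) or on plane z"
    uv=np.atleast_2d(uv).astype(float); n=cv2.undistortPoints(uv.reshape(-1,1,2),K(s),np.array(s["distortion"])).reshape(-1,2)
    d=np.c_[n,np.ones(len(n))]; R=np.array(s["R"]); t=np.array(s["t"]); c=-R.T@t; D=d@R
    if z is None:
        r=s["range_z"][uv[:,1].astype(int),uv[:,0].astype(int)]; return c+D*r[:,None]
    return c+D*((z-c[2])/D[:,2])[:,None]
def tool():
    o=observe(); return np.array(o["tool_pos"]),Ro.from_quat(np.array(o["tool_rot"]),scalar_first=True),o
def save(n,im): cv2.imwrite("pics/"+n,im[...,::-1])
E
python3 - <<'E'
from h import *
a=snapshot("scene");b=snapshot("top")
import pickle;pickle.dump((a,b),open("s0.pkl","wb"))
save("sc0.png",a["image"]);save("top0.png",b["image"])
for s in(a,b):print(s["vertical_fov"],s["distortion"],-np.array(s["R"]).T@s["t"],(s["range_z"]>0).mean())
print(observe())
E
```

```text
pics
47.99067514750737 [-0.06046411  0.          0.          0.          0.        ] [ 1.04488595 -0.61718861  1.03753342] 0.995969387755102
55.927167758699944 [0.01070505 0.         0.         0.         0.        ] [ 0.51975711 -0.07866792  1.2565876 ] 0.9961819727891157
{'clock': 0.1, 'qpos': array([-1.53380772e+00,  2.59282112e-01,  1.53594860e+00, -1.48386044e-05,
        1.34800037e+00, -2.02806209e-01]), 'qvel': array([-0.00026863, -0.00265484, -0.00314405, -0.00120777,  0.00086609,
        0.0009996 ]), 'joint_efforts': array([ 2.80951419e-03, -4.38205862e+01, -2.84643531e+01,  7.21966079e-02,
        3.60584725e-02, -4.20124138e-05]), 'tool_pos': array([ 0.13062344, -0.53378041,  0.22590443]), 'tool_rot': array([-8.17001507e-04,  9.92820382e-01,  1.19611945e-01,  6.06327348e-05]), 'contact_force': array([-0.27696084, -0.77296573,  0.01259542]), 'ft_torque': array([0.03728597, 0.02140384, 0.03130088]), 'grasp_force': 0.0, 'gripper_width': 0.09300315773090045}
```

View pics/sc0.png

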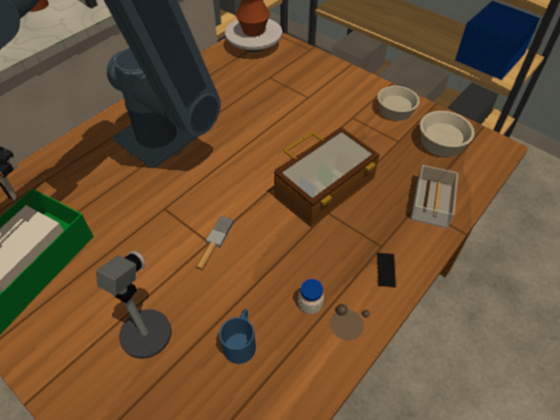

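View pics/top0.png

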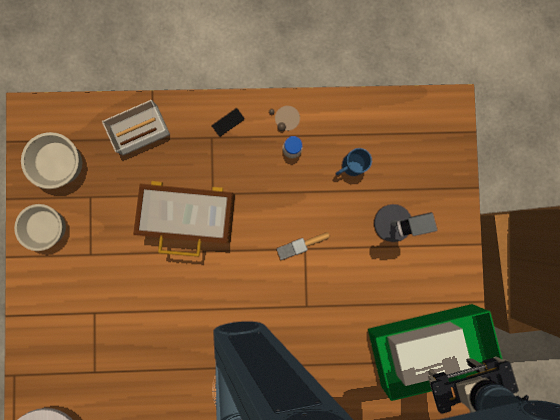

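The scene view shows the case at about (325,175) with its brass handle at (300,150), and the camera on its stand at (120,280). In the top view the case is at (185,215), handle bar (182,254), bluish tile (213,215), stand foot (393,222), head (425,225), with the lens facing left (+y).

```bash
python3 - <<'E'
from h import *
import pickle
a,b=pickle.load(open("s0.pkl","rb"))
c1=cv2.resize(b["image"][175:270,125:245],None,fx=5,fy=5,interpolation=cv2.INTER_CUBIC)
save("c1.png",c1)
c2=cv2.resize(np.hstack([a["image"][120:225,265:385],a["image"][235:340,75:195]]),None,fx=3.3,fy=3.3,interpolation=cv2.INTER_CUBIC)
save("c2.png",c2)
# brass mask
for n,s in(("sc",a),("top",b)):
    h=cv2.cvtColor(s["image"],cv2.COLOR_RGB2HSV)
    m=((h[...,0]>17)&(h[...,0]<27)&(h[...,1]>150)&(h[...,2]>110)).astype(np.uint8)
    k,l,st,ce=cv2.connectedComponentsWithStats(m)
    for i in range(1,k):
        if st[i,4]>8:
            uv=np.argwhere(l==i)[:,::-1]; print(n,st[i],ce[i],np.median(pts(s,uv),0).round(3))
# case rim top: heights
uv=np.stack(np.meshgrid(np.arange(125,245),np.arange(175,270)),-1).reshape(-1,2)
P=pts(b,uv)
for lo,hi in((.02,.06),(.06,.088),(.088,.1),(.1,.13),(.13,.16)):
    k=(P[:,2]>lo)&(P[:,2]<hi); print(lo,k.sum(),uv[k].min(0) if k.any() else 0,uv[k].max(0) if k.any() else 0)
m=(P[:,2]>.08).astype(np.uint8).reshape(95,120)
print(cv2.minAreaRect(P[(P[:,2]>.08)&(P[:,2]<.2)][:,:2].astype(np.float32)))
for u in range(140,236,12): print(u,[(v,*pts(b,[u,v])[0].round(3)) for v in(186,200,215,230,238,243,254)])
# camera head
uv=np.stack(np.meshgrid(np.arange(370,445),np.arange(200,250)),-1).reshape(-1,2);P=pts(b,uv);k=(P[:,2]>.2)&(P[:,2]<.32)
print("head",k.sum(),P[k].min(0),P[k].max(0),cv2.minAreaRect(P[k][:,:2].astype(np.float32)))
E
```

```text
sc [284 132  40  26 156] [300.01923077 142.71153846] [0.439 0.182 0.108]
sc [366 163   9   7  36] [370.05555556 165.61111111] [0.64  0.251 0.089]
sc [321 195  10   8  42] [326.07142857 198.73809524] [0.619 0.073 0.089]
top [151 181  11   5  40] [156.125 182.875] [0.639 0.256 0.09 ]
top [212 187  11   5  43] [217.06976744 188.65116279] [0.617 0.078 0.09 ]
top [158 236  43  20 207] [178.72463768 249.64251208] [0.438 0.189 0.11 ]
0.02 63 [228 193] [234 241]
0.06 76 [151 181] [232 242]
0.088 997 [136 181] [231 242]
0.1 4121 [133 183] [231 255]
0.13 0 0 0
((0.532344400882721, 0.17889004945755005), (0.2708224058151245, 0.20619221031665802), 83.28760528564453)
140 [(186, np.float64(0.63), np.float64(0.299), np.float64(0.1)), (200, np.float64(0.589), np.float64(0.298), np.float64(0.106)), (215, np.float64(0.546), np.float64(0.298), np.float64(0.107)), (230, np.float64(0.502), np.float64(0.298), np.float64(0.108)), (238, np.float64(0.476), np.float64(0.335), np.float64(-0.002)), (243, np.float64(0.46), np.float64(0.333), np.float64(0.004)), (254, np.float64(0.426), np.float64(0.334), np.float
[... 2661 characters left out ...]
p.float64(0.419), np.float64(0.109), np.float64(0.0))]
224 [(186, np.float64(0.633), np.float64(0.067), np.float64(0.004)), (200, np.float64(0.583), np.float64(0.056), np.float64(0.101)), (215, np.float64(0.54), np.float64(0.058), np.float64(0.099)), (230, np.float64(0.496), np.float64(0.057), np.float64(0.108)), (238, np.float64(0.473), np.float64(0.058), np.float64(0.104)), (243, np.float64(0.453), np.float64(0.071), np.float64(0.001)), (254, np.float64(0.419), np.float64(0.071), np.float64(0.004))]
head 702 [ 0.4721481  -0.4853725   0.23446045] [ 0.53166758 -0.3965093   0.29579338] ((0.4999597668647766, -0.44269436597824097), (0.04607383906841278, 0.08989492058753967), 12.441459655761719)
```

View pics/c1.png

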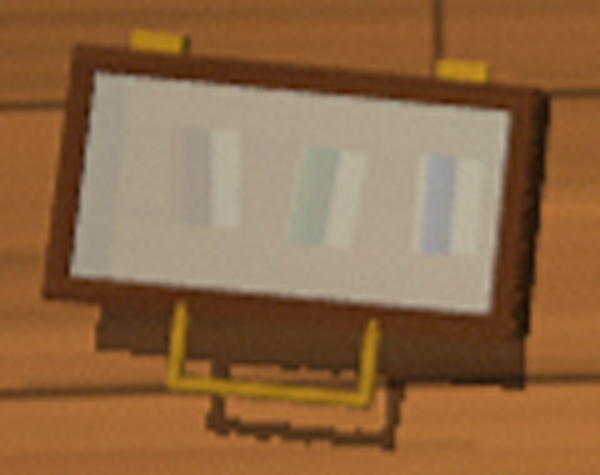

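View pics/c2.png

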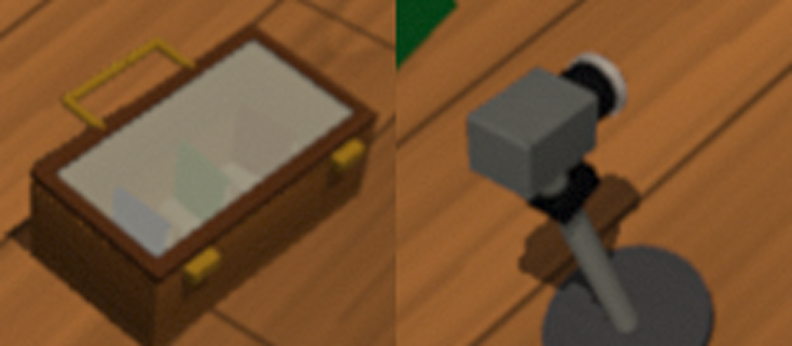

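Lid is slightly open (~0.1 rad). Blue tile is nearest the −y end (crop x≈437), then green, then brown. The camera head tilts down with lens ring at (600,85) in the right crop. Next I measure the bar, case, stand and camera.

```bash
cat >> h.py <<'E'
def delta(p,R):
    p0,R0,_=tool(); d=R0.inv().apply(np.array(p)-p0)*100; r=(R0.inv()*R).as_rotvec()
    return d.round(2),r.round(3)
def frame(x=None,y=None,z=None):
    "rotation from y (close) and z (approach)"
    z=np.array(z,float);z/=np.linalg.norm(z);y=np.array(y,float);y-=z*(y@z);y/=np.linalg.norm(y)
    return Ro.from_matrix(np.c_[np.cross(y,z),y,z])
E
python3 - <<'E'
from h import *
import pickle
a,b=pickle.load(open("s0.pkl","rb"))
h=cv2.cvtColor(b["image"],cv2.COLOR_RGB2HSV)
m=((h[...,0]>17)&(h[...,0]<27)&(h[...,1]>150)&(h[...,2]>110)).astype(np.uint8)
uv=np.argwhere(m)[:,::-1]; uv=uv[(uv[:,1]>249)&(uv[:,1]<258)&(uv[:,0]>157)&(uv[:,0]<202)]
print(uv.min(0),uv.max(0)); P=pts(b,uv); print("bar z",np.percentile(P[:,2],[10,50,90]))
Q=pts(b,uv,.112); c,v=Q[:,:2].mean(0),np.linalg.svd(Q[:,:2]-Q[:,:2].mean(0))[2][0]
print("bar",c,v,"ext",((Q[:,:2]-c)@v).min(),((Q[:,:2]-c)@v).max())
# lid plane
U=np.stack(np.meshgrid(np.arange(133,236),np.arange(181,246)),-1).reshape(-1,2);P=pts(b,U);k=(P[:,2]>.09)&(P[:,2]<.125)
A=np.c_[P[k][:,:2],np.ones(k.sum())];g=np.linalg.lstsq(A,P[k][:,2],rcond=None)[0];print("lid plane",g, "theta",np.arctan(np.hypot(*g[:2])))
# stand disc
dk=(h[...,2]<90)&(h[...,1]<80); W=np.stack(np.meshgrid(np.arange(365,420),np.arange(198,250)),-1).reshape(-1,2);P=pts(b,W)
k=(P[:,2]>.008)&(P[:,2]<.022)&dk[W[:,1],W[:,0]]; mm=np.zeros(dk.shape,np.uint8);mm[W[k][:,1],W[k][:,0]]=1
H=cv2.convexHull(W[k]);Q=pts(b,H.reshape(-1,2),.014);print("disc",k.sum(),cv2.minEnclosingCircle(Q[:,:2].astype(np.float32)))
# head top plane (both views)
for s,box in((a,(95,150,250,300)),(b,(395,445,205,245))):
    W=np.stack(np.meshgrid(np.arange(*box[:2]),np.arange(*box[2:])),-1).reshape(-1,2);P=pts(s,W);k=(P[:,2]>.23)&(P[:,2]<.31)
    C=s["image"][W[:,1],W[:,0]].astype(int).max(1); k&=C>60
    X=P[k]
    best=None;rng=np.random.default_rng(0)
    for _ in range(800):
        q=X[rng.choice(len(X),3,False)];n=np.cross(q[1]-q[0],q[2]-q[0]);L=np.linalg.norm(n)
        if L<1e-4: continue
        n/=L;n*=np.sign(n[2])
        if n[2]<.85: continue
        i=abs((X-q[0])@n)<.003
        if best is None or i.sum()>best.sum():best=i
    Y=X[best];c=Y.mean(0);n=np.linalg.svd(Y-c)[2][2];n*=np.sign(n[2]);print("head top",len(X),best.sum(),c,n,"tilt",np.arccos(n[2]),"az",np.arctan2(n[1],n[0]),
     cv2.minAreaRect((Y[:,:2]).astype(np.float32)))
E
```

```text
[158 250] [199 255]
bar z [0.10676715 0.10958866 0.11273133]
bar [0.43499342 0.18542919] [-0.08464644 -0.99641105] ext -0.06146192227288208 0.0560302563094793
lid plane [-0.05159458  0.00766083  0.12979634] theta 0.05211300256923813
disc 830 ((0.504363477230072, -0.46187031269073486), 0.05904904752969742)
head top 910 553 [ 0.50363902 -0.4548905   0.27997736] [-0.07740364  0.37141948  0.92523307] tilt 0.38914686613216753 az 1.7762551504421404 ((0.49972110986709595, -0.4447801113128662), (0.0470719113945961, 0.08477815240621567), 14.895102500915527)
head top 564 440 [ 0.5014126  -0.45004153  0.27978519] [-0.09346414  0.38471193  0.91829254] tilt 0.4070504758697005 az 1.8091247968858597 ((0.49912166595458984, -0.4400603771209717), (0.0455796979367733, 0.08439726382493973), 12.551970481872559)
```

```bash
python3 - <<'E'
from h import *
R=frame(y=[.993,-.12,0],z=[0,0,-1]); print(delta([.432,.187,.17],R))
E
```

```text
(array([ 46.39, -62.85,   5.71]), array([-1.000e-03, -1.000e-03, -1.211e+00]))
```

```bash
python3 -m inch '[[1,-1.5,0,0,0,0,0.44],[4,-5,0,0,0,-0.1,0.44],[7,-9,0,0,0,-0.2,0.44],[10,-13,0,0,0,-0.3,0.44],[13,-17,0,0,0,-0.4,0.44],[16,-21,0,0,0,-0.5,0.44],[19,-25,0,0,0,-0.6,0.44],[22,-29,0,0,0,-0.7,0.44],[25,-33,0,0,0,-0.8,0.44],[28,-37,0,0,0,-0.9,0.44],[31,-41,1,0,0,-1.0,0.44],[34,-45,2,0,0,-1.1,0.44]]' && python3 - <<'E'
from h import *
R=frame(y=[.993,-.12,0],z=[0,0,-1]); print(delta([.432,.187,.17],R))
E
```

```text
clock: 1.3
tool_pos: [0.3537, -0.0162, 0.2072]
tool_rot: [0.001, 0.783, 0.622, 0.0]
contact_force: [0.7, -0.7, 0.2]
gripper_width: 0.0258
grasp_force: 0.0
(array([21.56,  3.05,  3.71]), array([ 0.002,  0.   , -0.107]))
```

```bash
python3 -m inch '[[4,0.6,0.8,0,0,-0.05,0.44],[8,1.2,1.5,0,0,-0.1,0.44],[12,1.8,2.2,0,0,-0.107,0.44],[16,2.4,3,0,0,-0.107,0.44],[19,2.8,3.7,0,0,-0.107,0.44],[21,3,3.7,0,0,-0.107,0.44],[21.5,3.05,3.7,0,0,-0.107,0.44],[21.5,3.05,3.7,0,0,-0.107,0.44]]' && python3 - <<'E'
from h import *
s=snapshot("wrist"); save("w1.png",s["image"])
R=frame(y=[.993,-.12,0],z=[0,0,-1]); print(delta([.432,.187,.095],R))
h=cv2.cvtColor(s["image"],cv2.COLOR_RGB2HSV)
m=((h[...,0]>17)&(h[...,0]<27)&(h[...,1]>150)&(h[...,2]>110))
uv=np.argwhere(m)[:,::-1];P=pts(s,uv);print(len(uv),P.min(0),P.max(0));
k=(P[:,2]>.09)&(P[:,2]<.125);Q=P[k];ex=np.array([.993,-.12]);ey=np.array([.12,.993])
u=Q[:,:2]@ex; f=u<u.min()+.012; B=Q[f];print("bar",np.median(B,0),B.max(0)[2],((B[:,:2]@ey).min()+(B[:,:2]@ey).max())/2, np.polyfit(B[:,1],B[:,0],1), [.432*.12+.187*.993])
E
```

```text
clock: 2.1
tool_pos: [0.4319, 0.1844, 0.1697]
tool_rot: [-0.0, 0.749, 0.663, -0.0]
contact_force: [-0.1, -0.1, 0.9]
gripper_width: 0.026
grasp_force: 0.0
(array([ 0.33, -0.01,  7.48]), array([-0.001,  0.001, -0.003]))
1784 [0.42003359 0.07308935 0.08811955] [0.64675507 0.26683384 0.27750132]
bar [0.43620512 0.21522887 0.11017481] 0.11229643862480229 0.238375047302693 [0.12020308 0.41238423] [0.237531]
```

View pics/w1.png

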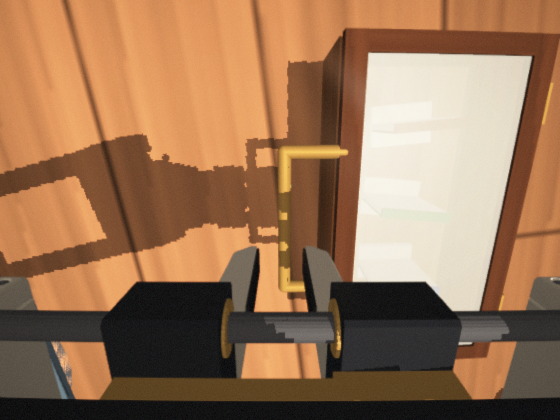

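The wrist view shows the bar (col ≈285) running between the fingers (≈245–320), arms at rows 152 and 288; aligned. Descend and pinch.

```bash
python3 -m inch '[[0.2,0.1,1.5,0,0,0,0.44],[0.3,0.2,4,0,0,0,0.44],[0.3,0.2,6,0,0,0,0.44],[0.3,0.2,7,0,0,0,0.44],[0.3,0.2,7.4,0,0,0,0.44],[0.3,0.2,7.4,0,0,0,0.6],[0.3,0.2,7.4,0,0,0,0.8],[0.3,0.2,7.4,0,0,0,1],[0.3,0.2,7.4,0,0,0,1],[0.3,0.2,7.4,0,0,0,1]]' && python3 - <<'E'
from h import *
p,R,o=tool(); print(R.as_matrix().round(3))
g=p+R.apply([0,0,-.011]); ex=np.array([.993,-.12,0]); th=.052
r=np.hypot(.19,.0045); f0=np.arctan2(.0045,.19)
for t in np.arange(th,1.68,.05):
    d=ex*r*(np.cos(f0+th)-np.cos(f0+t))+np.array([0,0,r*(np.sin(f0+t)-np.sin(f0+th))])
    print(round(t,2),(R.inv().apply(d)*100).round(1))
E
```

```text
clock: 3.15
tool_pos: [0.4348, 0.1869, 0.0965]
tool_rot: [0.0, 0.749, 0.662, 0.0]
contact_force: [-0.7, -0.7, 1.2]
gripper_width: 0.0088
grasp_force: 30.0
[[ 0.123  0.992  0.001]
 [ 0.992 -0.123 -0.   ]
 [ 0.     0.001 -1.   ]]
0.05 [0. 0. 0.]
0.1 [ 0.   0.1 -0.9]
0.15 [ 0.   0.2 -1.9]
0.2 [ 0.   0.4 -2.8]
0.25 [ 0.   0.7 -3.7]
0.3 [ 0.   0.9 -4.6]
0.35 [ 0.   1.3 -5.5]
0.4 [ 0.   1.6 -6.4]
0.45 [ 0.   2.1 -7.3]
0.5 [ 0.   2.5 -8.1]
0.55 [ 0.   3.  -8.9]
0.6 [ 0.   3.6 -9.7]
0.65 [  0.    4.1 -10.4]
0.7 [  0.    4.7 -11.2]
0.75 [  0.    5.4 -11.9]
0.8 [  0.    6.1 -12.5]
0.85 [  0.    6.8 -13.2]
0.9 [  0.    7.5 -13.7]
0.95 [  0.    8.3 -14.3]
1.0 [  0.    9.1 -14.8]
1.05 [  0.    9.9 -15.3]
1.1 [  0.   10.8 -15.7]
1.15 [  0.   11.7 -16.1]
1.2 [  0.   12.5 -16.4]
1.25 [  0.   13.4 -16.7]
1.3 [  0.1  14.4 -17. ]
1.35 [  0.1  15.3 -17.2]
1.4 [  0.1  16.2 -17.4]
1.45 [  0.1  17.2 -17.5]
1.5 [  0.1  18.1 -17.5]
1.55 [  0.1  19.1 -17.6]
1.6 [  0.1  20.  -17.5]
1.65 [  0.1  21.  -17.4]
```

```bash
python3 -m inch '[[0,0,-0.4,0,0,0,1],[0,0.1,-0.9,0,0,0,1],[0,0.15,-1.4,0,0,0,1],[0,0.2,-1.9,0,0,0,1],[0,0.3,-2.3,0,0,0,1],[0,0.4,-2.8,0,0,0,1],[0,0.55,-3.2,0,0,0,1],[0,0.7,-3.7,0,0,0,1],[0,0.8,-4.1,0,0,0,1],[0,0.9,-4.6,0,0,0,1]]' && python3 - <<'E'
from h import *
p,R,o=tool(); print(o["contact_force"],o["ft_torque"],R.inv().apply(p-np.array([.4348,.1869,.0965]))*100)
E
```

```text
clock: 4.15
tool_pos: [0.4433, 0.1858, 0.1422]
tool_rot: [-0.0, 0.75, 0.662, -0.0]
contact_force: [1.2, 1.5, -5.8]
gripper_width: 0.0091
grasp_force: 30.0
[ 1.18555774  1.49013098 -5.83968575] [ 0.15422961 -0.11120259 -0.00275534] [-3.19939650e-03  8.57084656e-01 -4.57123659e+00]
```

```bash
python3 -m inch '[[0,0.4,-0.9,0,0,0,1],[0,0.7,-1.8,0,0,0,1],[0,1.2,-2.7,0,0,0,1],[0,1.6,-3.5,0,0,0,1],[0,2.1,-4.3,0,0,0,1],[0,2.7,-5.1,0,0,0,1],[0,3.2,-5.8,0,0,0,1],[0,3.8,-6.6,0,0,0,1],[0,4.5,-7.3,0,0,0,1],[0,5.2,-7.9,0,0,0,1],[0,5.9,-8.6,0,0,0,1],[0,6.6,-9.1,0,0,0,1]]' && python3 -m inch '[[0,0.8,-0.6,0,0,0,1],[0,1.6,-1.1,0,0,0,1],[0,2.4,-1.6,0,0,0,1],[0,3.3,-2,0,0,0,1],[0,4.2,-2.4,0,0,0,1],[0,5,-2.7,0,0,0,1],[0,5.9,-3,0,0,0,1],[0,6.9,-3.3,0,0,0,1],[0,7.4,-3.4,0,0,0,1]]'
```

```text
clock: 5.35
tool_pos: [0.5058, 0.1783, 0.2355]
tool_rot: [-0.002, 0.749, 0.662, -0.002]
contact_force: [-17.0, 2.3, 15.5]
gripper_width: 0.0091
grasp_force: 30.0
clock: 6.25
tool_pos: [0.5835, 0.169, 0.2707]
tool_rot: [0.001, 0.749, 0.662, 0.002]
contact_force: [-5.3, 1.6, 8.5]
gripper_width: 0.009
grasp_force: 30.0
```

```bash
python3 -m inch '[[0,0.7,-0.3,0,0,0,1],[0,1.3,-0.5,0,0,0,1],[0,2,-0.6,0,0,0,1],[0,2.6,-0.7,0,0,0,1],[0,3.2,-0.7,0,0,0,1],[0,3.8,-0.7,0,0,0,1],[0,4.3,-0.7,0,0,0,1],[0,4.7,-0.7,0,0,0,1]]' && python3 - <<'E'
from h import *
p,R,o=tool(); print(o["contact_force"],R.inv().apply(p-np.array([.4348,.1869,.0965]))*100)
E
```

```text
clock: 7.05
tool_pos: [0.63, 0.1631, 0.275]
tool_rot: [0.0, 0.749, 0.662, 0.001]
contact_force: [-2.6, 5.0, 4.6]
gripper_width: 0.0089
grasp_force: 30.0
[-2.58641068  4.95073084  4.55218301] [  0.06837202  19.68932062 -17.81793164]
```

```bash
python3 -m inch '[[0,0.3,0,0,0,0,1],[0,0.6,0,0,0,0,1],[0,0.9,0,0,0,0,1],[0,1.2,0.05,0,0,0,1],[0,1.2,0.05,0,0,0,1]]';  python3 -m inch '[[0,0.2,0,0,0,0,1],[0,0.4,0,0,0,0,1],[0,0.4,0,0,0,0,1]]'
```

```text
clock: 7.55
tool_pos: [0.6421, 0.1614, 0.274]
tool_rot: [0.0, 0.75, 0.662, 0.001]
contact_force: [-0.4, 4.9, 2.9]
gripper_width: 0.0091
grasp_force: 30.0
clock: 7.85
tool_pos: [0.6424, 0.1614, 0.274]
tool_rot: [-0.002, 0.749, 0.662, -0.002]
contact_force: [-10.6, 5.2, 8.0]
gripper_width: 0.0089
grasp_force: 30.0
```

```bash
python3 -m inch '[[0,0,0,0,0,0,0.7],[0,0,0,0,0,0,0.44],[0,0,0,0,0,0,0.3],[0,-0.3,0,0,0,0,0.3],[0,-0.3,-1,0,0,0,0.3],[0,-0.3,-3,0,0,0,0.3],[0,-1,-6,0,0,0,0.3],[0,-4,-9,0,0,0,0.3],[0,-8,-9,0,0,0,0.3],[0,-11,-9,0,0,0,0.3],[0,-13,-9,0,0,0,0.3],[0,-13,-9,0,0,0,0.3]]' && python3 - <<'E'
from h import *
import pickle
w=snapshot("wrist");a=snapshot("scene");b=snapshot("top");pickle.dump((w,a,b),open("s1.pkl","wb"))
save("m1.png",cv2.resize(np.hstack([w["image"],b["image"]]),(800,300)))
p,R,o=tool();print(p,o["contact_force"])
# lid: points above .12 near case in scene & top
ex=np.array([.993,-.12]);hg=np.array([.6225,.164])
for s in(a,b):
    U=np.stack(np.meshgrid(np.arange(560),np.arange(420)),-1).reshape(-1,2);P=pts(s,U);d=(P[:,:2]-hg);x=d@ex;y=d@np.array([.12,.993])
    hh=cv2.cvtColor(s["image"],cv2.COLOR_RGB2HSV).reshape(-1,3)
    k=(abs(x)<.04)&(abs(y)<.14)&(P[:,2]>.1)&(P[:,2]<.3);print(k.sum(),np.polyfit(P[k][:,2],x[k],1) if k.sum()>20 else "")
    k2=k&(P[:,2]>.25)&(hh[:,0]>15)&(hh[:,0]<28);print(k2.sum(),np.median(x[k2]),np.median(P[k2][:,2]))
E
```

```text
clock: 9.05
tool_pos: [0.5141, 0.1771, 0.3657]
tool_rot: [0.001, 0.749, 0.662, 0.001]
contact_force: [0.5, -0.9, -0.4]
gripper_width: 0.0327
grasp_force: 0.0
[0.51677245 0.17649159 0.36406822] [ 0.10138737  0.15147853 -0.66891462]
2592 [0.07483584 0.00080766]
218 0.02203564447665952 0.28234846794941537
1152 [ 0.09538525 -0.0084354 ]
214 0.018420385996836014 0.28409346084713755
```

View pics/m1.png

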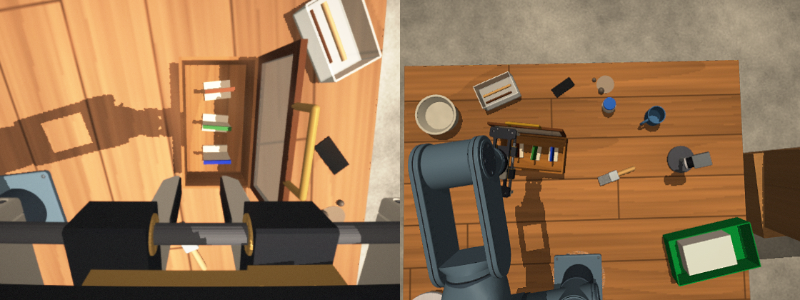

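Left (wrist): case open, tiles in a row with blue at (217,158), lid upright at right; right (top): the lid upright with all three tiles visible, blue at (554,153). Lid slope past upright ≈0.08, so it is on the stop. Now measure the blue tile.

```bash
python3 - <<'E'
from h import *
import pickle
w,a,b=pickle.load(open("s1.pkl","rb"))
for n,s in(("w",w),("a",a),("b",b)):
    h=cv2.cvtColor(s["image"],cv2.COLOR_RGB2HSV)
    uv=np.argwhere((h[...,0]>105)&(h[...,0]<130)&(h[...,1]>130)&(h[...,2]>50))[:,::-1]
    P=pts(s,uv);k=(abs(P[:,0]-.54)<.06)&(abs(P[:,1]-.095)<.05)&(P[:,2]>.01)&(P[:,2]<.12)
    if k.sum()<10: print(n,k.sum());continue
    Q=P[k];zt=np.percentile(Q[:,2],95);print(n,k.sum(),"z",np.percentile(Q[:,2],[2,50,90,98]),"mean",Q.mean(0))
    T=Q[Q[:,2]>zt-.008];r=cv2.minAreaRect(pts(s,uv[k][Q[:,2]>zt-.008],zt)[:,:2].astype(np.float32));print(" top edge",len(T),T.mean(0),r)
    F=Q[Q[:,2]<zt-.012]
    if len(F)>60:
        c=F.mean(0);e,sv,V=np.linalg.svd(F-c);print(" face",len(F),c,V[2],sv/np.sqrt(len(F)))
E
```

```text
w 181 z [0.07783275 0.08096457 0.08211089 0.08278147] mean [0.54257127 0.09585981 0.08091969]
 top edge 181 [0.54257127 0.09585981 0.08091969] ((0.5399953126907349, 0.09678256511688232), (0.008247356861829758, 0.05777372792363167), 82.93311309814453)
a 118 z [0.02277725 0.07414937 0.08046738 0.08319969] mean [0.54115512 0.09223042 0.06230464]
 top edge 59 [0.54196614 0.09311548 0.07901479] ((0.5430211424827576, 0.09118461608886719), (0.01033422164618969, 0.05974878743290901), 83.27130889892578)
b 64 z [0.03056478 0.0784459  0.08276034 0.08468735] mean [0.53901176 0.09713379 0.07362556]
 top edge 37 [0.53921628 0.09800216 0.08103994] ((0.539372980594635, 0.0974472314119339), (0.005275529809296131, 0.056361183524131775), 83.28448486328125)
```

```bash
python3 - <<'E'
from h import *
R=frame(y=[-.121,-.993,0],z=[0,0,-1]); print(delta([.541,.096,.18],R)); print(observe()["qpos"].round(2))
E
```

```text
(array([-7.69,  3.37, 18.41]), array([ 1.000e-03, -1.000e-03,  1.568e+00]))
[ 0.13  0.2   1.29 -0.    1.66  0.25]
```

```bash
python3 -m inch '[[-1,0.3,0,0,0,0.14,0.3],[-2,0.6,0,0,0,0.28,0.3],[-3,1,0,0,0,0.42,0.3],[-4,1.5,0,0,0,0.56,0.3],[-5,2,0,0,0,0.7,0.3],[-6,2.5,0,0,0,0.84,0.3],[-7,3,0,0,0,0.98,0.3],[-7.7,3.4,0,0,0,1.12,0.3],[-7.7,3.4,1,0,0,1.26,0.3],[-7.7,3.4,3,0,0,1.4,0.3],[-7.7,3.4,6,0,0,1.54,0.3],[-7.7,3.4,9,0,0,1.568,0.3]]' && python3 -m inch '[[0,0,3,0,0,0,0.3],[0,0,6,0,0,0,0.3],[0,0,8,0,0,0,0.3],[0,0,9.2,0,0,0,0.3],[0,0,9.2,0,0,0,0.3]]' && python3 - <<'E'
from h import *
R=frame(y=[-.121,-.993,0],z=[0,0,-1]); print(delta([.541,.096,.18],R)); print(observe()["qpos"].round(2))
s=snapshot("wrist");a=snapshot("scene");save("m2.png",cv2.resize(np.hstack([s["image"],a["image"]]),(800,300)))
h=cv2.cvtColor(s["image"],cv2.COLOR_RGB2HSV)
uv=np.argwhere((h[...,0]>105)&(h[...,0]<130)&(h[...,1]>130)&(h[...,2]>50))[:,::-1]
P=pts(s,uv);k=(abs(P[:,0]-.54)<.06)&(abs(P[:,1]-.095)<.05)&(P[:,2]>.074)&(P[:,2]<.09)
print(k.sum(),P[k].mean(0),cv2.minAreaRect(pts(s,uv[k],.081)[:,:2].astype(np.float32)))
E
```

```text
clock: 10.4
tool_pos: [0.5416, 0.0954, 0.2723]
tool_rot: [0.0, 0.998, -0.063, 0.0]
contact_force: [0.3, -0.2, -1.5]
gripper_width: 0.0326
grasp_force: 0.0
clock: 10.9
tool_pos: [0.5398, 0.0957, 0.1795]
tool_rot: [0.0, 0.998, -0.061, -0.002]
contact_force: [-0.1, -0.3, 0.7]
gripper_width: 0.0326
grasp_force: 0.0
(array([ 0.11, -0.04, -0.05]), array([ 0.   ,  0.004, -0.   ]))
[-0.03  0.29  1.61 -0.    1.25  1.66]
432 [0.53993144 0.09547973 0.0809321 ] ((0.5402733683586121, 0.09524589776992798), (0.007372013293206692, 0.05985802039504051), 83.17350769042969)
```

View pics/m2.png

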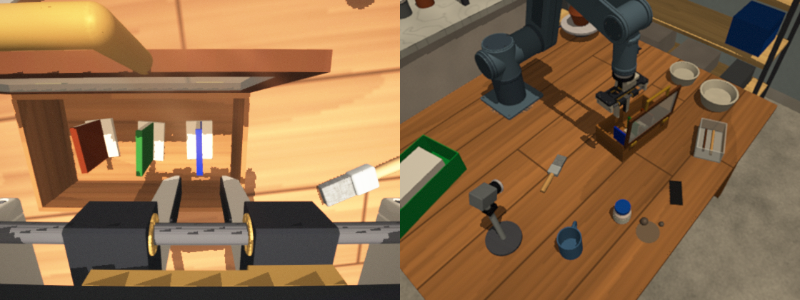

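Left: blue tile's top edge at (200,150) midway between the fingers, lid and its bar in the upper part near the camera; right: arm above the case, clear. Check wrist-camera clearance against the lid before descending.

```bash
python3 - <<'E'
from h import *
p,R,o=tool();s=snapshot("wrist");c=-np.array(s["R"]).T@s["t"];print(c,p,R.inv().apply(c-p),np.array(s["R"])[2])
print(delta([.540,.0953,.049],R))
E
```

```text
[0.61890134 0.08463498 0.33991418] [0.54108421 0.09583883 0.18202211] [ 0.07871247  0.00168773 -0.15783674] [-0.28235135  0.03366664 -0.95872012]
(array([-0.15,  0.08, 13.36]), array([-0.   , -0.001,  0.   ]))
```

The wrist camera would come level with the lid this way round; take the half-turned grasp instead (camera on robot side), after rising clear.

```bash
python3 -m inch '[[0,0,-3,0,0,0,0.3],[0,0,-7,0,0,0,0.3],[0,0,-10,0,0,-0.14,0.3],[0,0,-10,0,0,-0.28,0.3],[0,0,-10,0,0,-0.42,0.3],[0,0,-10,0,0,-0.56,0.3],[0,0,-10,0,0,-0.7,0.3],[0,0,-10,0,0,-0.84,0.3],[0,0,-10,0,0,-0.98,0.3],[0,0,-10,0,0,-1.12,0.3],[0,0,-10,0,0,-1.26,0.3],[0,0,-10,0,0,-1.4,0.3]]' && python3 -m inch '[[0,0,0,0,0,-0.14,0.3],[0,0,0,0,0,-0.28,0.3],[0,0,0,0,0,-0.42,0.3],[0,0,0,0,0,-0.56,0.3],[0,0,0,0,0,-0.7,0.3],[0,0,0,0,0,-0.84,0.3],[0,0,0,0,0,-0.98,0.3],[0,0,0,0,0,-1.12,0.3],[0,0,0,0,0,-1.26,0.3],[0,0,0,0,0,-1.4,0.3],[0,0,0,0,0,-1.54,0.3],[0,0,0,0,0,-1.68,0.3]]'&& python3 - <<'E'
from h import *
R=frame(y=[.121,.993,0],z=[0,0,-1]); print(delta([.540,.0953,.049],R)); print(observe()["qpos"].round(2))
E
```

```text
clock: 12.25
tool_pos: [0.5408, 0.0961, 0.2834]
tool_rot: [0.001, 0.801, 0.599, 0.001]
contact_force: [-0.3, 0.3, -0.1]
gripper_width: 0.0325
grasp_force: 0.0
clock: 13.45
tool_pos: [0.5408, 0.0961, 0.2833]
tool_rot: [0.002, 0.088, 0.996, 0.0]
contact_force: [0.2, 0.1, -0.3]
gripper_width: 0.0325
grasp_force: 0.0
(array([ 0.13, -0.1 , 23.43]), array([ 0.   ,  0.003, -0.056]))
[-0.03  0.22  1.44 -0.    1.47 -1.42]
```

```bash
python3 -m inch '[[0.1,-0.1,2,0,0,-0.056,0.3],[0.1,-0.1,6,0,0,-0.056,0.3],[0.1,-0.1,10,0,0,-0.056,0.3],[0.1,-0.1,14,0,0,-0.056,0.3],[0.1,-0.1,17,0,0,-0.056,0.3],[0.1,-0.1,18,0,0,-0.056,0.3],[0.1,-0.1,19,0,0,-0.056,0.3],[0.1,-0.1,20,0,0,-0.056,0.3],[0.1,-0.1,21,0,0,-0.056,0.3],[0.1,-0.1,22,0,0,-0.056,0.3],[0.1,-0.1,22.7,0,0,-0.056,0.3],[0.1,-0.1,23.4,0,0,-0.056,0.3]]'; python3 -m inch '[[0,0,0,0,0,0,0.3],[0,0,0,0,0,0,0.5],[0,0,0,0,0,0,0.7],[0,0,0,0,0,0,0.85],[0,0,0,0,0,0,1],[0,0,0,0,0,0,1],[0,0,0,0,0,0,1]]'; python3 - <<'E'
from h import *
p,R,o=tool();print(p,R.as_matrix().round(3))
E
```

```text
clock: 14.65
tool_pos: [0.5391, 0.0953, 0.0472]
tool_rot: [0.0, 0.063, 0.998, -0.0]
contact_force: [0.0, -0.0, -0.0]
gripper_width: 0.0327
grasp_force: 0.0
clock: 15.35
tool_pos: [0.5393, 0.0954, 0.0479]
tool_rot: [0.0, 0.063, 0.998, 0.0]
contact_force: [1.5, 1.7, 2.3]
gripper_width: 0.0082
grasp_force: 30.0
[0.53929416 0.09539075 0.04793606] [[-0.992  0.126  0.001]
 [ 0.126  0.992  0.   ]
 [-0.001  0.    -1.   ]]
```

```bash
python3 -m inch '[[0,0,-0.5,0,0,0,1],[0,0,-1.5,0,0,0,1],[0,0,-3,0,0,0,1],[0,0,-5,0,0,0,1],[0,0,-7,0,0,0,1],[0,0,-9.5,0,0,0,1],[0,0,-12,0,0,0,1],[0,0,-14.5,0,0,0,1],[0,0,-17,0,0,0,1],[0,0,-19,0,0,0,1],[0,0,-20,0,0,0,1],[0,0,-20,0,0,0,1]]'; cat >> h.py <<'E'
def goal(lens,az,t,dist,off=np.array([0,-.004,0.])):
    d=np.array([np.cos(az)*np.cos(t),np.sin(az)*np.cos(t),-np.sin(t)]); u=np.array([np.cos(az)*np.sin(t),np.sin(az)*np.sin(t),np.cos(t)])
    R=frame(y=d,z=-u); return np.array(lens)+d*dist-R.apply(off),R
E
python3 - <<'E'
from h import *
a=[snapshot("scene") for _ in range(1)][0]; b=snapshot("top"); w=snapshot("wrist"); import pickle; pickle.dump((w,a,b),open("s2.pkl","wb"))
save("m3.png",cv2.resize(np.hstack([w["image"],a["image"]]),(800,300)))
print(observe()["qpos"].round(2)); p,R=goal([.491,-.403,.24],1.79,.39,.2); print(p,delta(p,R))
# where does tile's blue show in the top view
E
```

```text
clock: 16.55
tool_pos: [0.5396, 0.0953, 0.2493]
tool_rot: [0.002, 0.063, 0.998, 0.0]
contact_force: [0.3, -0.5, -1.1]
gripper_width: 0.008
grasp_force: 30.0
[-0.03  0.24  1.51 -0.    1.39 -1.47]
[ 0.44997076 -0.21883352  0.16244156] (array([  4.76, -32.27,   8.41]), array([ 0.386, -0.07 , -0.341]))
```

View pics/m3.png

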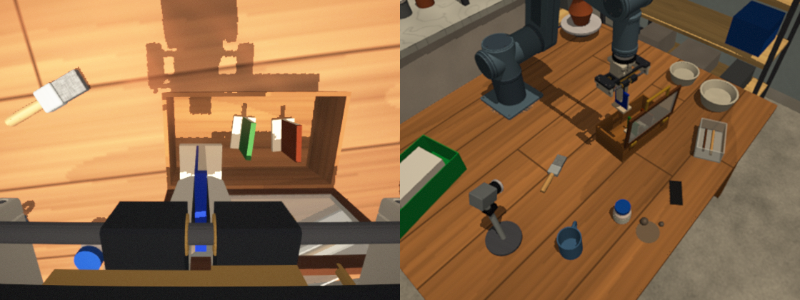

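Tile held upright in the fingers (blue at (200,195) left; (622,100) right); green and brown still standing; lid open. Now move toward the camera.

```bash
python3 -m inch '[[0,-1,0,0,0,0,1],[0.3,-3,0,0.02,0,-0.02,1],[0.8,-6,0,0.06,-0.01,-0.05,1],[1.3,-9,0.5,0.1,-0.02,-0.09,1],[1.8,-12,1.5,0.14,-0.03,-0.12,1],[2.3,-15,2.5,0.18,-0.03,-0.16,1],[2.8,-18,3.5,0.22,-0.04,-0.19,1],[3.3,-21,4.5,0.26,-0.05,-0.23,1],[3.8,-24,5.5,0.3,-0.055,-0.265,1],[4.2,-27,6.5,0.34,-0.06,-0.3,1],[4.5,-29.5,7.5,0.37,-0.07,-0.33,1],[4.7,-31.3,8.2,0.386,-0.07,-0.341,1]]'; python3 -m inch '[[0.1,-0.7,0.1,0,0,0,1],[0.1,-0.9,0.2,0,0,0,1],[0.1,-0.9,0.2,0,0,0,1]]'; python3 - <<'E'
from h import *
import pickle
print(observe()["qpos"].round(2)); p,R=goal([.491,-.403,.24],1.79,.39,.2); print(delta(p,R))
w=snapshot("wrist");a=snapshot("scene");b=snapshot("top");pickle.dump((w,a,b),open("s3.pkl","wb"))
save("m4.png",cv2.resize(np.hstack([w["image"],b["image"][150:360,230:510].repeat(2,0).repeat(2,1)]),(800,300)))
E
```

```text
clock: 17.9
tool_pos: [0.4506, -0.2102, 0.1638]
tool_rot: [0.021, -0.107, 0.975, -0.192]
contact_force: [0.5, 0.3, -1.7]
gripper_width: 0.0077
grasp_force: 30.0
clock: 18.2
tool_pos: [0.4543, -0.2186, 0.1675]
tool_rot: [0.023, -0.107, 0.975, -0.193]
contact_force: [-0.7, 0.0, -0.8]
gripper_width: 0.0084
grasp_force: 30.0
[-0.46  0.13  1.93 -0.4   0.87 -2.02]
(array([0.42, 0.26, 0.44]), array([-0.   ,  0.003, -0.002]))
```

View pics/m4.png

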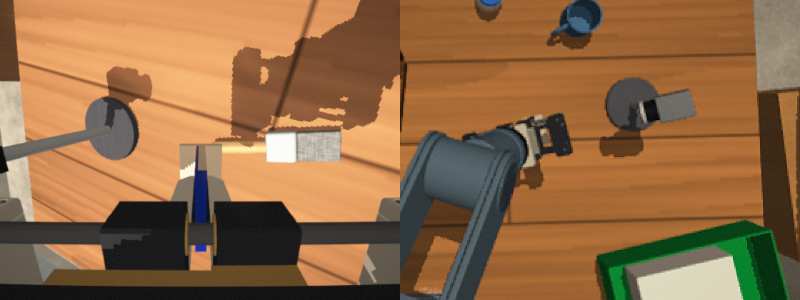

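Left: tile in fingers at (200,190), stand foot at (112,128), camera head not in view; right: gripper at (555,135) faces the camera head (670,105) with ample gap. Refine the camera's tilt and heading by averaging frames.

```bash
python3 - <<'E'
from h import *
rng=np.random.default_rng(0)
def plane(X,test):
    best=None
    for _ in range(1500):
        q=X[rng.choice(len(X),3,False)];n=np.cross(q[1]-q[0],q[2]-q[0]);L=np.linalg.norm(n)
        if L<3e-4: continue
        n/=L
        if not test(n): continue
        i=abs((X-q[0])@n)<.0025
        if best is None or i.sum()>best.sum():best=i
    Y=X[best];c=Y.mean(0);n=np.linalg.svd(Y-c,full_matrices=False)[2][2];return best,c,n
res={}
for nm,box in(("scene",(90,150,245,305)),("top",(385,445,200,245))):
    fr=[snapshot(nm) for _ in range(6)]; s=dict(fr[0]); 
    W=np.stack(np.meshgrid(np.arange(*box[:2]),np.arange(*box[2:])),-1).reshape(-1,2)
    s["range_z"]=np.median([f["range_z"] for f in fr],0); print(nm,"noise",np.std([f["range_z"][W[:,1],W[:,0]] for f in fr],0).mean())
    P=pts(s,W);C=s["image"][W[:,1],W[:,0]].astype(int);k=(P[:,2]>.2)&(P[:,2]<.31)&(abs(P[:,0]-.5)<.06)&(abs(P[:,1]+.44)<.07)
    X=P[k]; best,c,n=plane(X,lambda n:abs(n[2])>.85); n*=np.sign(n[2]);print(" top",len(X),best.sum(),c,n,"tilt",np.arccos(n[2]),"az",np.arctan2(n[1],n[0]))
    r=cv2.minAreaRect(W[k][best].astype(np.float32));
    # in-plane box of the top face
    T=X[best];g=C[k][best].max(1)>70;T=T[g];az=np.arctan2(n[1],n[0])
    e1=np.array([np.cos(az),np.sin(az),0]);e1-=n*(e1@n);e1/=np.linalg.norm(e1);e2=np.cross(n,e1);q=np.c_[(T-c)@e1,(T-c)@e2]
    r=cv2.minAreaRect(q.astype(np.float32));cc=c+e1*r[0][0]+e2*r[0][1];print("  rect",np.array(r[1]).round(4),r[2],"ctr",cc,"-> lens",cc-n*.021+e1*.06)
    if nm=="scene":
        Z=X[~best];b2,c2,n2=plane(Z,lambda n:abs(n[2])<.5);print(" side",b2.sum(),c2,n2);Z=Z[~b2];b3,c3,n3=plane(Z,lambda m:abs(m@n2)<.3 and abs(m@n)<.3);print(" side2",b3.sum(),c3,n3)
E
```

```text
scene noise 0.010435652
 top 1479 618 [ 0.50305022 -0.450494    0.27796027] [-0.07080445  0.39398691  0.91638477] tilt 0.41184264561471945 az 1.7486109659490228
  rect [0.0902 0.0459] 3.470895767211914 ctr [ 0.49915882 -0.44278066  0.27434336] -> lens [ 0.49092036 -0.39693824  0.23108136]
 side 366 [ 0.52308115 -0.45655515  0.25108271] [ 0.96928015  0.20725438 -0.13244476]
 side2 261 [ 0.50971016 -0.4899803   0.27356115] [-0.21895876  0.8970323  -0.3839142 ]
top noise 0.011613985
 top 705 574 [ 0.50098297 -0.44638969  0.27814265] [-0.09137304  0.3815134   0.91983613] tilt 0.40313377139945994 az 1.8058699186858147
  rect [0.0458 0.0907] 89.0081787109375 ctr [ 0.49921872 -0.43967936  0.2751842 ] -> lens [ 0.48828296 -0.39401886  0.23232948]
```

```bash
python3 - <<'E'
from h import *
p,R=goal([.4912,-.405,.24],1.795,.392,.13); print(p,delta(p,R))
E
```

```text
[ 0.46366761 -0.28426375  0.18880698] (array([ 0.46, -6.98,  0.52]), array([ 0.002,  0.   , -0.006]))
```

```bash
python3 -m inch '[[0.1,-0.6,0.1,0,0,0,1],[0.1,-1.5,0.1,0,0,0,1],[0.2,-2.5,0.2,0,0,0,1],[0.3,-3.5,0.3,0,0,0,1],[0.3,-4.5,0.3,0,0,0,1],[0.4,-5.4,0.4,0,0,0,1],[0.45,-6.2,0.5,0,0,-0.005,1],[0.45,-6.7,0.5,0,0,-0.005,1],[0.45,-7,0.5,0,0,-0.005,1],[0.45,-7,0.5,0,0,-0.005,1],[0.45,-7,0.5,0,0,-0.005,1]]'; python3 - <<'E'
from h import *
p,R=goal([.4912,-.405,.24],1.795,.392,.13); print(delta(p,R))
pt,Rt,_=tool();print("face pred",pt+Rt.apply([0,-.004,0]),"n",-Rt.as_matrix()[:,1])
fr=[snapshot("scene") for _ in range(5)];s=dict(fr[0]);s["range_z"]=np.median([f["range_z"] for f in fr],0)
h=cv2.cvtColor(s["image"],cv2.COLOR_RGB2HSV);uv=np.argwhere((h[...,0]>105)&(h[...,0]<130)&(h[...,1]>120)&(h[...,2]>40))[:,::-1]
P=pts(s,uv);k=(np.linalg.norm(P-pt,axis=1)<.08);Q=P[k];print(k.sum(),Q.min(0),Q.max(0))
if k.sum()>30:
    L=Rt.inv().apply(Q-pt)*1000; print("tool-frame mm of blue pts: pct 2,50,98",np.percentile(L,[2,50,98],0).round(1))
    F=L[L[:,1]<0];c=F.mean(0);print("face n (tool)",np.linalg.svd(F-c)[2][2])
x,y=uv[k].mean(0).astype(int) if k.sum() else (250,220)
b=snapshot("top");save("m5.png",np.hstack([cv2.resize(s["image"][180:360,60:240],(400,400)),cv2.resize(b["image"][150:310,280:440],(400,400))]))
save("full.png",s["image"])
E
```

```text
clock: 20.05
tool_pos: [0.4637, -0.2841, 0.189]
tool_rot: [0.022, -0.11, 0.975, -0.193]
contact_force: [-0.2, 0.1, -1.4]
gripper_width: 0.0078
grasp_force: 30.0
(array([ 0.01, -0.01,  0.02]), array([ 0.002,  0.   , -0.001]))
face pred [ 0.46451865 -0.2877155   0.19047396] n [ 0.20509208 -0.90188067  0.38019533]
322 [ 0.43814632 -0.30707187  0.15945552] [ 0.49677574 -0.2656129   0.22187152]
tool-frame mm of blue pts: pct 2,50,98 [[-29.9  -7.2 -31.9]
 [-14.7  -5.8  10.9]
 [ 26.3  -1.3  32.5]]
face n (tool) [-0.00301173  0.99984885  0.017123  ]
```

View pics/full.png

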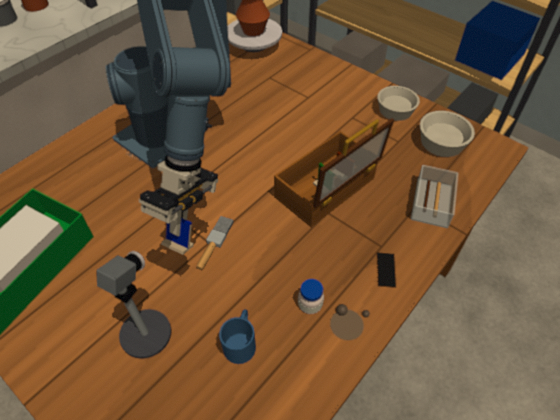

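The view shows the blue tile held at about (178,233), glazed face towards the lens at (135,260), lid open on its stop, bystanders undisturbed. The measured face matches the goal within about 2 mm.

```bash
python3 -c "
from workcell import *
print(sign_off())"
```

```text
the job is handed in; nothing more can be done
None
```

The cover is fully open on its stop, and the blue tile is held upright, glazed face square to the lens, at the estimated 13 cm; I handed it in at about 20 s. The face is within about 2 mm of the planned pose, but the lens itself was located only to about 5 mm.

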